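Tighten the locking ring on a vacuum chamber lid with a pin wrench between ports

ROBOT

A 6-joint arm with a two-finger parallel gripper is mounted at the origin on the work surface. World frame = base frame: x ahead of the robot, y to its left, z up, the work surface at z = 0. Lengths are in m, angles in degrees, forces in N, time in s.
With the tool pointing down it reaches from about 0.35 to 0.975 m from the base axis. Payload 7.1 kg.
Tool frame: the origin (TCP) lies at the very end of the fingers, on their centre line; the grasp point (between the pads) lies 19 mm behind it; z points along the fingers, y is the direction in which the jaws open and shut (so a half turn about z gives the same grasp; the last joint's range is limited). The gripper opens to 88 mm and grips with 3 to 60 N. Pads are 20 mm wide; open, the fingers measure 115 mm over their backs; the gripper's body (75 mm by 178 mm) begins 61 mm behind the grasp point.
Start: joints at [-75.516, 24.242, 93.386, -0, 62.372, -1.089], TCP at [0.168, -0.602, 0.223] pointing down, gripper open.
Joint ranges: [-172.04, 172.04], [-51.8, 120.97], [4.93, 147.93], [-75.15, 255.16], [6.16, 154.13], [-145.62, 145.62]. Speed limits (degrees/s): [136.94, 136.94, 172.46, 180, 180, 180].

INTERFACE

Orientations are given as [roll, pitch, yaw] about the fixed x, y, z axes, in that order (R = Rz(yaw) Ry(pitch) Rx(roll)).
In Python, from station import bot gives the robot as it stands.
- The arm moves only by the shell command python3 -m creep 'ROWS'. ROWS is JSON, a list that holds one entry, the list of rows, each a list of 7 numbers: the shift along the tool's x, y, z in m, then the turn, a rotation vector about the tool's x, y, z in rad, then the finger opening in m, from 0 to 0.0878. A call has 1 to 20 rows; each row is the pose to reach, as a shift and turn from the pose commanded when the call began, along the tool's axes at that moment; what a row does not reach only later rows make up. A row lasts 1/12 s, in which the tool goes at most 41.7 mm and 7.16 degrees, less where a joint would pass 70% of its speed; a pose out of reach is approached as far as the arm can. A call with a gripper value outside its range is refused whole. The fingers move at their own pace and stop on an object; the grip force is fixed at half the most. Time passes only in rows, so rows that repeat a pose let the fingers close. It gives the time, the measured TCP pose, the force and the opening at its end, in the units of the state.
- bot.state(): the state, without advancing time (a new reading comes with each control period).
- bot.camera(name): name is "scene" or "side" or "wrist"; returns a dict with "frame" (480x640x3 uint8, red, green, blue), "intrinsics" (3x3 intrinsics, pixels), "cam_to_world" (4x4, takes a point from camera to world coordinates). Camera axes: x right, y down, z forward; pixel columns grow to the right and rows downward; lengths in m; the calibration is good to about 2 mm. A picture is of the moment at which its call begins. There is no depth.
- bot.hand_in(): hands the job in, once; it reports no verdict.
The state is a dict: "clock": time; "joint_pos": joint angles; "dq": joint speeds; "effort": joint torques, N m; "tool_pos": TCP position; "tool_rot": TCP orientation; "contact_force": force on the tool from outside, world axes, zero at the start; "moment": the same for the moment, N m; "grip_width": opening from 0.0 (shut) to 1.0 (fully open).
Only numpy, scipy, OpenCV 4.12 (cv2) and the standard library are available. Lean on these libraries where they do the work, as an engineer would, in place of code of your own. Each camera call takes 0.05 s, during which the arm holds its last target.

TASK

Tighten the six-stud locking ring on the vacuum chamber lid clockwise until it stops, using the pin wrench that fits (the wide one with the orange end, not the black-ended one) rather than your fingers. The capped ports leave room only for a short swing, so make a stroke, lift the wrench clear of the studs, swing it back, seat it again and finish the turn. Then set the wrench down flat on the bench beside the lid, without dropping it, and leave the black-ended wrench where it is.

Things in the scene. Friction and masses are not known exactly. Their poses are not given: they have to be found in the camera images.
- wrench_grip (a point): Right wrench, loose, 0.32 kg, a steel T lying on two pins and an orange end stub. Point: mid handle bar (16 wide, 16 high, 150 long), near the mass centre, 26 mm above the pins' feet; grip across the bar. x: along the bar to the cross-piece, whose centre is 70 mm ahead; z up. The stub (26 diameter, from feet level to 36 mm up) is 80 mm behind.
- wrench_head (a point): Same wrench: point midway between the feet of its two pins, under the cross-piece (90 mm along y, 22 along x, underside 18 and top 30 mm above the feet). Pins: 10 mm diameter, 18 long, pointing down at y = +36 and -36 mm. x points away from the handle, z up.
- spare_grip (a point): Wrong wrench, loose: same bar and same point on it, but a black stub, a cross-piece only 58 mm wide and pins at 20 mm either side, which cannot reach the studs. Either wrench may lie left or right of the lid.
- lid_axis (a point): On the ring's axis at its flat top, 30 mm over the bench; axes of the fixed round lid (330 diameter, 12 thick), z up. The seated handle points along lid -x (mid), free for 49 degrees either way, until its stub meets a steel port (orange band, 50 diameter, top 78 mm over the bench, 150 mm out at 116 and 244 degrees from +x). Third port: 44 diameter, 120 mm out at +x, same top.
- ring (a joint): Turn (rad) of the grey 100 mm locking ring, growing clockwise from above (tightening): starts at 0.09 to 0.35, stop at 2.007 (red lines on ring and lid meet). Friction 0.35 N m; stays where left. Studs lie at 47 degrees - turn + any 60 degrees, counterclockwise from lid +x. First seat 27 to 42 degrees counterclockwise of mid, stroke to 36 past mid, go back some 75, finish.
- stud (a point): Top of one of six like brass studs on the ring (10 diameter, 18 high, tops 48 mm over the bench, 36 mm from the axis, 60 degrees apart). Pins drop into opposite gaps when the head is centred on the axis and the bar lies in line with any stud (within 13 degrees), feet 1 to 8 mm above the ring's top. Turned clockwise some 14 degrees from there they meet studs and carry the ring.
Not all that is in view belongs to the job. What is shaped like the part that bears wrench_grip but blue or yellow is not meant.

How it is judged:
By the outcome, as a careful person would: the job done as asked, in the order asked, and still so for the second after the job is handed in, with the robot touching nothing.
It also fails if it takes over 61 s, if anything falls off the work surface, if the arm or the gripper's body presses on something with over 40 N, if the wrist force passes 120 N, or if a joint passes its speed limit or range.

## Working session

There is one attempt and no reset: what is moved stays moved. The work goes in short steps, Python scripts to look and compute and a shell command to move; the robot and the scene stay as the last step left them, time stands still between calls to the robot, and variables do not carry over. Pictures are saved under pics/ and viewed, and the job is handed in when it is done.

```bash
ls; mkdir -p pics; python3 - <<'E'
from station import bot
import cv2
print(bot.state())
for n in ["scene","side","wrist"]:
    c=bot.camera(n); cv2.imwrite(f"pics/a_{n}.png",c["frame"][:,:,::-1]); print(n,c["intrinsics"].tolist(),c["cam_to_world"].round(4).tolist())
E
```

```text
pics
{'clock': 0.0, 'joint_pos': array([-7.55151584e+01,  2.42841817e+01,  9.34324357e+01, -1.83860688e-03,
        6.23721517e+01, -1.08924698e+00]), 'dq': array([-0.02585137,  0.01954161,  0.00511279,  0.01734415,  0.01154782,
        0.01514794]), 'effort': array([ 3.42784479e-03, -5.44618607e+01, -2.73661155e+01,  6.46747020e-02,
        2.28557893e-02, -1.50564260e-04]), 'tool_pos': array([ 0.16767033, -0.60150015,  0.22189754]), 'tool_rot': array([-1.79911216e+02, -6.01346234e-05,  1.55749424e+01]), 'contact_force': array([-0.03936599, -0.06893408, -0.29707366]), 'moment': array([0.02826257, 0.01736995, 0.03790554]), 'grip_width': 1.0029396650510198}
scene [[605.8498118584889, 0.0, 325.36877425708116], [0.0, 605.8498118584889, 238.73440462283048], [0.0, 0.0, 1.0]] [[-0.7715, 0.3635, -0.5221, 1.2392], [0.6362, 0.4352, -0.6371, 0.9414], [-0.0044, -0.8237, -0.5671, 0.9323], [0.0, 0.0, 0.0, 1.0]]
side [[476.52984703457213, 0.0, 323.1334930705683], [0.0, 476.52984703457213, 231.9590988354706], [0.0, 0.0, 1.0]] [[-0.9943, -0.049, 0.0948, 0.3616], [-0.1044, 0.6318, -0.7681, 0.7186], [-0.0223, -0.7736, -0.6333, 0.6737], [0.0, 0.0, 0.0, 1.0]]
wrist [[395.537561458474, 0.0, 322.11523310266796], [0.0, 395.537561458474, 235.05505931946027], [0.0, 0.0, 1.0]] [[0.2695, -0.9171, -0.2936, 0.2496], [-0.963, -0.2571, -0.0806, -0.5792], [-0.0015, 0.3045, -0.9525, 0.3832], [0.0, 0.0, 0.0, 1.0]]
```

View pics/a_scene.png

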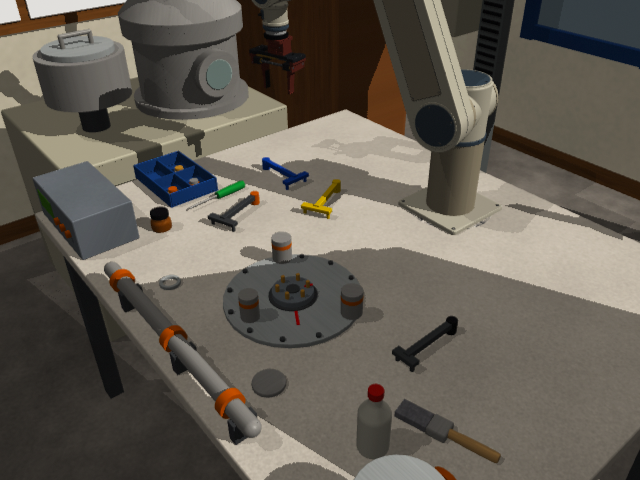

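View pics/a_side.png

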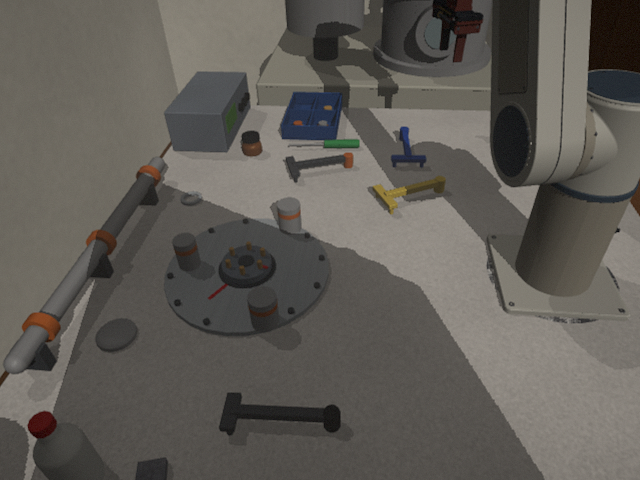

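View pics/a_wrist.png

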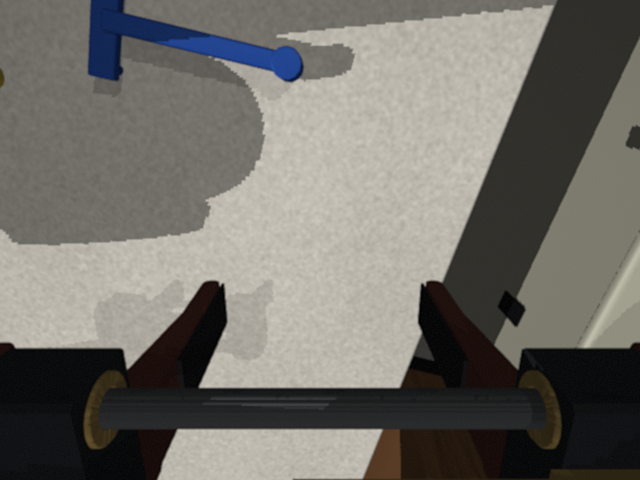

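```bash
cat > h.py <<'E'
from station import bot
import numpy as np, cv2
def cam(n): return bot.camera(n)
def ray(c,px):
    K=c["intrinsics"];T=c["cam_to_world"]
    d=T[:3,:3]@np.linalg.solve(K,[px[0],px[1],1.]); return T[:3,3],d
def onz(c,px,z):
    o,d=ray(c,px); return o+d*(z-o[2])/d[2]
def proj(c,p):
    T=c["cam_to_world"];q=c["intrinsics"]@(T[:3,:3].T@(np.array(p)-T[:3,3])); return q[:2]/q[2]
def tri(c1,p1,c2,p2):
    o1,d1=ray(c1,p1);o2,d2=ray(c2,p2);A=np.stack([d1,-d2],1)
    s=np.linalg.lstsq(A,o2-o1,rcond=None)[0];a=o1+s[0]*d1;b=o2+s[1]*d2
    return (a+b)/2,np.linalg.norm(a-b)
def crop(c,x,y,w,h,f,name):
    im=c["frame"][y:y+h,x:x+w,::-1]; cv2.imwrite("pics/"+name,cv2.resize(im,None,fx=f,fy=f,interpolation=cv2.INTER_CUBIC))
def blobs(c,lo,hi,roi,amin=8):
    x,y,w,h=roi;hsv=cv2.cvtColor(c["frame"][y:y+h,x:x+w],cv2.COLOR_RGB2HSV)
    m=cv2.inRange(hsv,lo,hi);n,l,s,ce=cv2.connectedComponentsWithStats(m)
    return [(ce[i]+[x,y],int(s[i,4]),s[i,:4]+[x,y,0,0]) for i in range(1,n) if s[i,4]>=amin]
E
python3 - <<'E'
from h import *
s=cam("scene");d=cam("side")
crop(s,195,180,80,60,8,"b_sw.png");crop(s,215,225,160,120,5,"b_sl.png")
crop(d,275,135,100,60,8,"b_dw.png");crop(d,155,190,190,140,4,"b_dl.png")
for n,c,r in(("s",s,(200,180,180,160)),("d",d,(155,140,210,190))):
    for b in blobs(c,(4,110,60),(22,255,255),r,4): print(n,b[0].round(1),b[1],b[2])
E
```

```text
s [255.2 197.2] 96 [250 191  10  14]
s [282.2 247.3] 78 [272 242  20   9]
s [297.1 275.7] 18 [296 273   4   7]
s [282.1 277.7] 18 [281 275   4   7]
s [306.8 282.7] 21 [305 280   5   7]
s [276.4 286.4] 18 [275 284   4   8]
s [301.9 292. ] 21 [301 289   4   8]
s [286.2 293.9] 21 [285 291   4   8]
s [347.  302.2] 39 [341 298  14   7]
s [243.5 305.8] 29 [239 302  11   7]
d [165.6 149.5] 19 [161 143  10  14]
d [252.8 148.6] 178 [243 142  18  14]
d [348.1 159.9] 119 [344 153   9  15]
d [157.  174.8] 55 [155 168   6  14]
d [289.3 216.1] 77 [278 211  22   9]
d [248. 243.] 9 [247 242   3   3]
d [193.1 249.5] 24 [190 246   7   8]
d [231.  248.5] 6 [230 248   3   2]
d [261.8 249. ] 10 [260 248   4   3]
d [233.  252.5] 4 [233 251   1   4]
d [227.6 260.6] 11 [226 259   4   4]
d [260.  262.5] 16 [258 260   5   8]
d [241.8 267.2] 12 [240 266   4   4]
d [274.2 308.2] 13 [271 305   6   7]
```

View pics/b_sw.png

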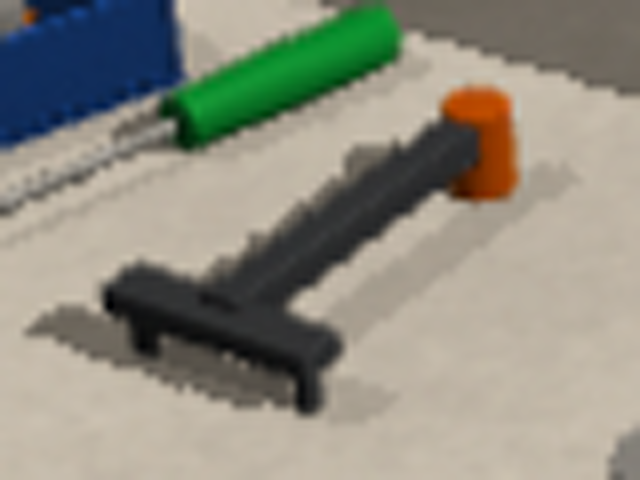

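View pics/b_sl.png

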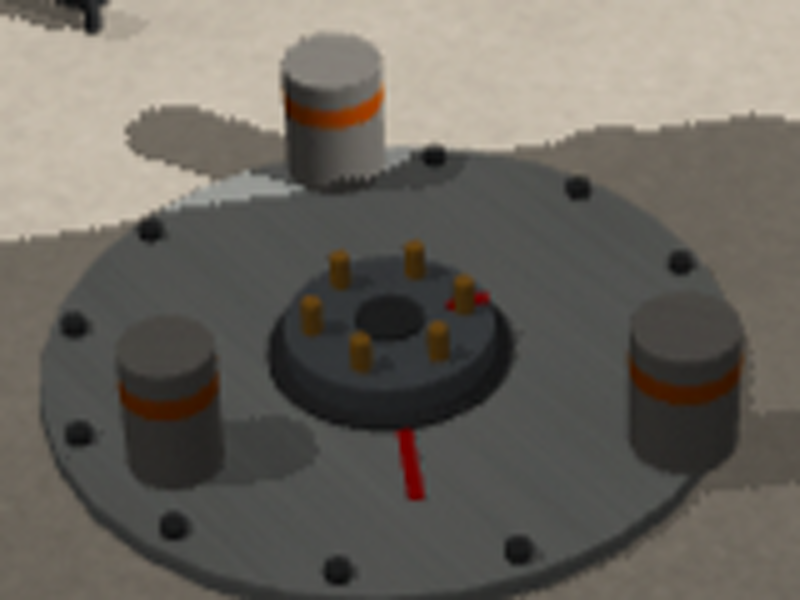

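View pics/b_dw.png

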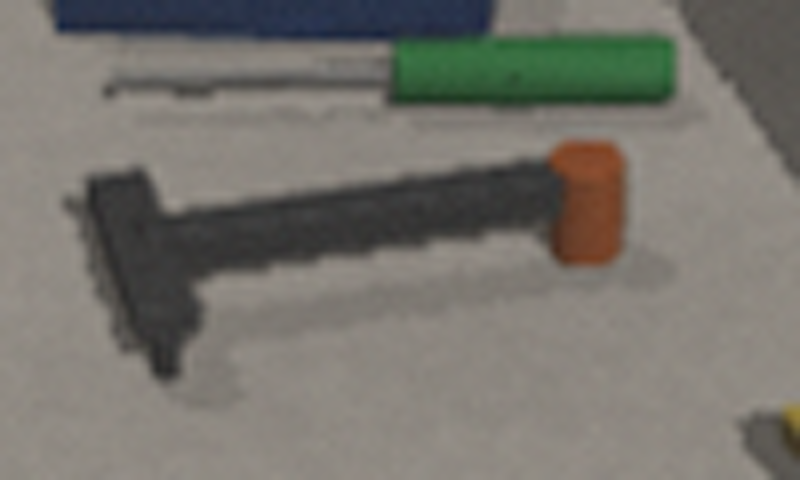

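View pics/b_dl.png

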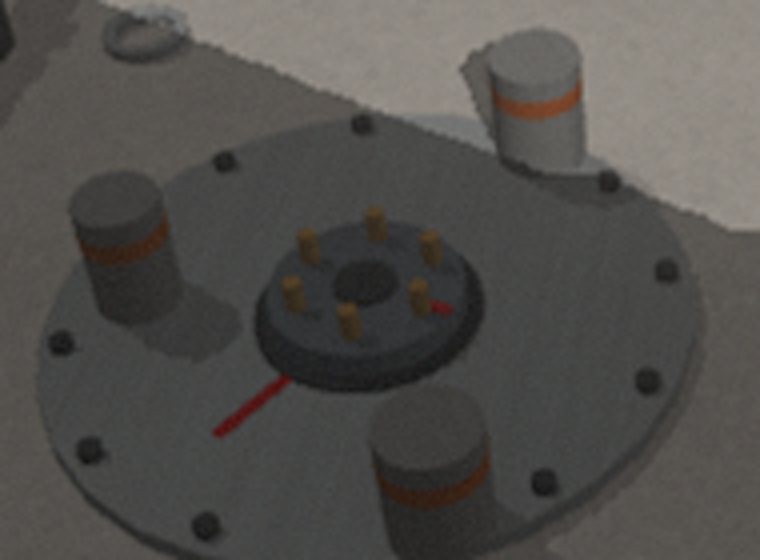

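```bash
python3 - <<'E'
from h import *
s=cam("scene");d=cam("side")
def P(u,v,f,x,y): return np.array([(u+.5)/f-.5+x,(v+.5)/f-.5+y])
for n,c,f,x,y,st,po in (("s",s,5,215,225,[(340,255),(414,245),(464,281),(438,326),(359,337),(311,300)],[(332,62),(166,347),(687,328)]),
  ("d",d,4,155,190,[(308,231),(375,211),(431,235),(420,283),(347,308),(292,280)],[(536,52),(117,193),(429,427)])):
    S=np.array([onz(c,P(*p,f,x,y),.048) for p in st]);C=S.mean(0)
    Q=np.array([onz(c,P(*p,f,x,y),.078) for p in po])
    print(n,"stud c",C.round(4),np.linalg.norm(S-C,axis=1).round(4),np.degrees(np.arctan2(*(S-C)[:,1::-1].T)).round(1))
    print(" ports",Q.round(4).tolist())
    # fit: circles known -> solve axis, yaw
    from scipy.optimize import least_squares
    def model(p,o):
        a=np.radians(np.array([0,116,244])[o])+p[2];r=np.array([.12,.15,.15])[o]
        return np.c_[p[0]+r*np.cos(a),p[1]+r*np.sin(a)]
    best=None
    import itertools
    for o in itertools.permutations(range(3)):
      for y0 in np.arange(-3,3.2,.8):
        r=least_squares(lambda p:(model(p,list(o))-Q[:,:2]).ravel(),[*C[:2],y0])
        if best is None or r.cost<best[0]: best=(r.cost,o,r.x,r.fun)
    print(" lid",best[1],best[2][:2].round(4),np.degrees(best[2][2])%360,(best[3]*1000).round(1))
t=onz(s,P(478,98,8,195,180),.036);t2=onz(d,P(588,150,8,275,135),.036)
print("stub",t,t2)
for n,c,x,y,l in(("s",s,195,180,[(125,275),(325,345),(148,352),(310,408)]),("d",d,275,135,[(118,175),(180,320),(165,378)])):
    for k,p in enumerate(l): print(n,p,"z.03",onz(c,P(*p,8,x,y),.03).round(4),"z0",onz(c,P(*p,8,x,y),0).round(4))
E
```

```text
s stud c [0.5991 0.0374 0.048 ] [0.0357 0.0359 0.036  0.0358 0.036  0.036 ] [ -87.8 -147.3  151.1   93.1   31.7  -28.1]
 ports [[0.5328, -0.0954, 0.078], [0.7197, 0.0376, 0.078], [0.5351, 0.1743, 0.078]]
 lid (2, 0, 1) [0.5997 0.0388] 359.4669175493528 [-0.1 -0.   0.   0.1  0.1 -0.1]
d stud c [0.6015 0.0396 0.048 ] [0.0362 0.0351 0.0361 0.0362 0.0363 0.036 ] [ -28.4  -87.3 -148.   153.6   91.7   31.9]
 ports [[0.5348, -0.0969, 0.078], [0.7218, 0.0354, 0.078], [0.5366, 0.1761, 0.078]]
 lid (2, 0, 1) [0.6016 0.0382] 359.2638536745672 [-0.7  1.1 -0.2  1.2  0.9 -2.3]
stub [ 0.41943242 -0.38752294  0.036     ] [ 0.425593   -0.38614456  0.036     ]
s (125, 275) z.03 [ 0.5778 -0.3732  0.03  ] z0 [ 0.5558 -0.4169  0.    ]
s (325, 345) z.03 [ 0.5484 -0.2902  0.03  ] z0 [ 0.5254 -0.3311  0.    ]
s (148, 352) z.03 [ 0.5972 -0.3252  0.03  ] z0 [ 0.5758 -0.3673 -0.    ]
s (310, 408) z.03 [ 0.5733 -0.2605  0.03  ] z0 [ 0.5511 -0.3004  0.    ]
d (118, 175) z.03 [ 0.5805 -0.3699  0.03  ] z0 [ 0.5907 -0.4207  0.    ]
d (180, 320) z.03 [ 0.5469 -0.2831  0.03  ] z0 [ 0.5555 -0.3298  0.    ]
d (165, 378) z.03 [ 0.5466 -0.2501  0.03  ] z0 [ 0.5552 -0.2953  0.    ]
```

Candidates that could be taken for the wrench (scene pixels): the orange-ended T at (235,210), the black-ended spare at (428,342), the blue T at (285,172) and the yellow T at (322,198). The close crop shows that the T at (235,210) has an orange stub at (255,197), a wide cross-piece and two pins, so I choose that one. Lid axis is about (0.6005, 0.0385) and lid yaw about -0.6°. The ring turn is about 0.25 rad, so the first seat is 33° CCW of mid.

```bash
cat >> h.py <<'E'
from scipy.spatial.transform import Rotation as Ro
def rel(p,yaw,p0=None,yaw0=None):
    """row numbers to reach world TCP p and yaw from p0,yaw0 (default measured)"""
    st=bot.state()
    p0=st["tool_pos"] if p0 is None else p0; yaw0=st["tool_rot"][2] if yaw0 is None else yaw0
    R=Ro.from_euler("xyz",[180,0,yaw0],degrees=True)
    d=R.inv().apply(np.array(p)-p0); return d.round(4),round(float(np.radians(yaw0-yaw)),4)
E
python3 -m creep '[[[0.384,-0.147,0.10,0,0,-0.1035,0.0878],[0.384,-0.147,0.10,0,0,-0.1035,0.0878],[0.384,-0.147,0.10,0,0,-0.1035,0.0878],[0.384,-0.147,0.10,0,0,-0.1035,0.0878],[0.384,-0.147,0.10,0,0,-0.1035,0.0878],[0.384,-0.147,0.10,0,0,-0.1035,0.0878],[0.384,-0.147,0.10,0,0,-0.1035,0.0878],[0.384,-0.147,0.10,0,0,-0.1035,0.0878],[0.384,-0.147,0.10,0,0,-0.1035,0.0878],[0.384,-0.147,0.10,0,0,-0.1035,0.0878],[0.384,-0.147,0.10,0,0,-0.1035,0.0878],[0.384,-0.147,0.10,0,0,-0.1035,0.0878],[0.384,-0.147,0.10,0,0,-0.1035,0.0878],[0.384,-0.147,0.10,0,0,-0.1035,0.0878]]]'
python3 - <<'E'
from h import *
c=cam("wrist");cv2.imwrite("pics/c_w.png",c["frame"][:,:,::-1])
print(bot.state()["tool_pos"],bot.state()["tool_rot"])
for b in blobs(c,(4,150,60),(22,255,255),(0,0,640,480),50): print(b)
E
```

```text
clock: 1.52
tool_pos: [0.4973, -0.3582, 0.123]
tool_rot: [180.0, 0.0, 21.5]
contact_force: [-0.3, 0.4, 0.2]
grip_width: 1.0
[ 0.49721307 -0.3585446   0.12311935] [ 1.79975501e+02 -4.51465144e-04  2.14052630e+01]
(array([555.61040694,  13.72648432]), 1499, array([522,   0,  80,  30]))
(array([635.41758242, 232.76923077]), 91, array([629, 221,  11,  20]))
(array([594.00342466, 306.20205479]), 584, array([577, 292,  49,  41]))
(array([317.14285714, 336.04051173]), 938, array([301, 309,  34,  45]))
```

View pics/c_w.png

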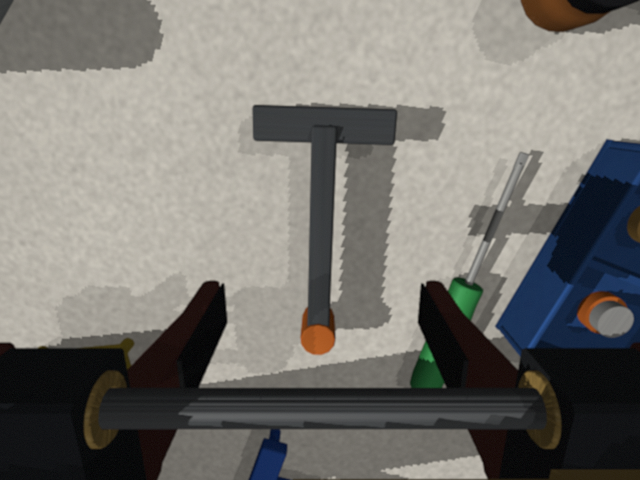

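The wrist view shows the cross-piece at (254..396, 106..143), the bar running down to the orange stub at (318,330), and no obstacle between the fingers.

```bash
python3 - <<'E'
from h import *
c=cam("wrist")
f=lambda u,v,z:onz(c,(u,v),z)[:2]
tl,tr,br,bl=[f(*p,.03) for p in((254,106),(396,110),(396,144),(253,139))]
print(np.linalg.norm(tl-tr),np.linalg.norm(tl-bl))
cen=(tl+tr+br+bl)/4; v=tl-tr; yaw=np.degrees(np.arctan2(v[1],v[0]))-90
# bar top edges z .034
a=(f(315,127,.034)+f(335,127,.034))/2; b=(f(308,300,.034)+f(329,300,.034))/2
print("cen",cen,"yaw cross",yaw,"yaw bar",np.degrees(np.arctan2(*(a-b)[::-1])))
st=f(318,330,.03);print("stub",st)
u=np.array([np.cos(np.radians(yaw)),np.sin(np.radians(yaw))])
print("grip from head",cen-.07*u,np.linalg.norm(cen-st),np.degrees(np.arctan2(*(cen-st)[::-1])))
E
```

```text
0.0869749811187797 0.019723018982591132
cen [ 0.56802555 -0.33295136] yaw cross 19.933528160533555 yaw bar 19.368289783169914
stub [ 0.43178761 -0.381465  ]
grip from head [ 0.50221934 -0.35681644] 0.14461794387688856 19.600559031728032
```

```bash
python3 - <<'E'
from h import *
print(rel([.5005,-.357,.009],19.7,[.4973,-.3582,.1230],21.5))
E
```

```text
(array([3.40e-03, 1.00e-04, 1.14e-01]), 0.0314)
```

```bash
python3 -m creep '[[[0.0034,0,0.03,0,0,0.031,0.06],[0.0034,0,0.065,0,0,0.031,0.05],[0.0034,0,0.095,0,0,0.031,0.05],[0.0034,0,0.114,0,0,0.031,0.05],[0.0034,0,0.114,0,0,0.031,0.05],[0.0034,0,0.114,0,0,0.031,0.03],[0.0034,0,0.114,0,0,0.031,0.01],[0.0034,0,0.114,0,0,0.031,0.005],[0.0034,0,0.114,0,0,0.031,0.005],[0.0034,0,0.114,0,0,0.031,0.005],[0.0034,0,0.114,0,0,0.031,0.005],[0.0034,0,0.114,0,0,0.031,0.005]]]'
python3 - <<'E'
from h import *
c=cam("wrist");cv2.imwrite("pics/d_w.png",c["frame"][:,:,::-1])
s=bot.state();print(s["tool_pos"],s["tool_rot"],s["grip_width"]*.0878,s["contact_force"],s["moment"])
E
```

```text
clock: 2.62
tool_pos: [0.5017, -0.3561, 0.0095]
tool_rot: [180.0, -0.0, 19.7]
contact_force: [-1.2, 0.5, 6.9]
grip_width: 0.18
[ 0.50170053 -0.35611345  0.00950808] [ 1.79975665e+02 -2.47398048e-02  1.97229121e+01] 0.01575375043195481 [-0.42197339  1.73219781  6.52790202] [ 0.25796248  0.23329114 -0.05728374]
```

View pics/d_w.png

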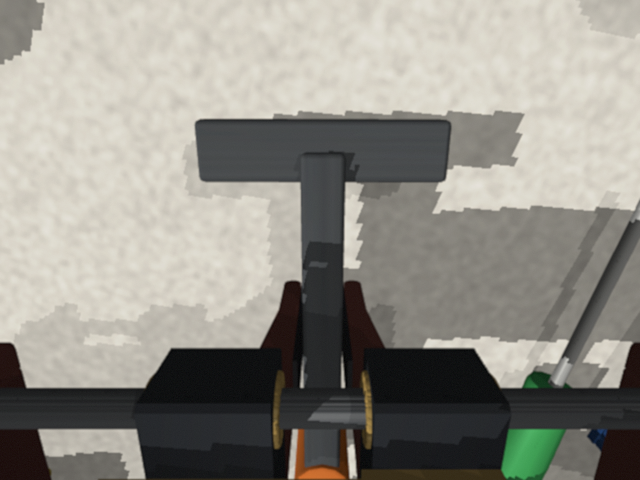

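```bash
python3 - <<'E'
from h import *
c=cam("wrist");s=bot.state();p=s["tool_pos"];R=Ro.from_euler("xyz",s["tool_rot"],degrees=True)
q=[R.inv().apply(onz(c,x,.03)-p) for x in((197,121),(451,122),(447,182),(202,181))]
print(np.array(q).round(4)); print(np.mean(q,0).round(4))
q=[R.inv().apply(onz(c,x,.034)-p) for x in((301,154),(344,154))];print(np.array(q).round(4))
sc=cam("scene");crop(sc,195,170,100,75,8,"d_s.png")
E
```

```text
[[ 0.0809 -0.0425 -0.0205]
 [ 0.0806  0.0444 -0.0205]
 [ 0.0599  0.0451 -0.0205]
 [ 0.0602 -0.0427 -0.0205]]
[ 0.0704  0.0011 -0.0205]
[[ 0.0702 -0.0069 -0.0245]
 [ 0.0702  0.0078 -0.0245]]
```

View pics/d_s.png

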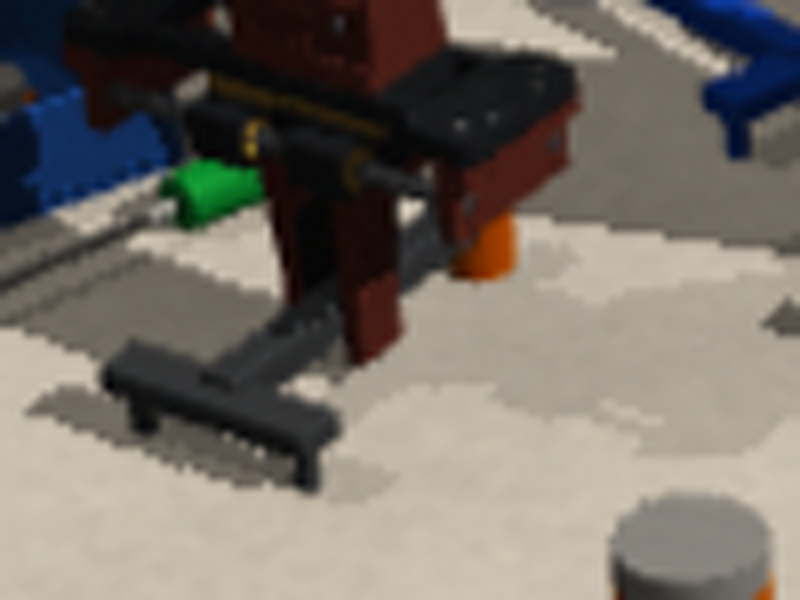

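```bash
python3 - <<'E'
from h import *
print(rel([.5408,.0009,.125],32.2,None,19.7))
E
```

```text
(array([ 0.1572, -0.323 , -0.1155]), -0.2182)
```

```bash
python3 -m creep '[[[0,0,-0.02,0,0,0,0.005],[0,0,-0.05,0,0,0,0.005],[0,0,-0.085,0,0,0,0.005],[0.005,-0.01,-0.112,0,0,0,0.005],[0.017,-0.035,-0.1155,0,0,-0.025,0.005],[0.034,-0.07,-0.1155,0,0,-0.05,0.005],[0.051,-0.105,-0.1155,0,0,-0.075,0.005],[0.068,-0.14,-0.1155,0,0,-0.1,0.005],[0.085,-0.175,-0.1155,0,0,-0.125,0.005],[0.102,-0.21,-0.1155,0,0,-0.15,0.005],[0.119,-0.245,-0.1155,0,0,-0.175,0.005],[0.136,-0.28,-0.1155,0,0,-0.2,0.005],[0.149,-0.306,-0.1155,0,0,-0.21,0.005],[0.155,-0.318,-0.1155,0,0,-0.218,0.005],[0.157,-0.323,-0.1155,0,0,-0.218,0.005],[0.157,-0.323,-0.1155,0,0,-0.218,0.005],[0.157,-0.323,-0.1155,0,0,-0.218,0.005]]]'
python3 - <<'E'
from h import *
c=cam("wrist");cv2.imwrite("pics/e_w.png",c["frame"][:,:,::-1])
s=bot.state();print(s["tool_pos"],s["tool_rot"],s["grip_width"]*.0878,s["contact_force"],s["moment"])
E
```

```text
clock: 4.18
tool_pos: [0.5399, 0.0001, 0.1239]
tool_rot: [-180.0, 0.0, 32.2]
contact_force: [-0.2, -0.2, -3.7]
grip_width: 0.181
[ 5.39899909e-01 -2.49695117e-04  1.23972956e-01] [-1.79998165e+02  3.66304978e-02  3.21542696e+01] 0.01599339872620908 [ 0.21609252 -0.05452663 -4.2404353 ] [-0.05643309 -0.04218191 -0.01085381]
```

View pics/e_w.png

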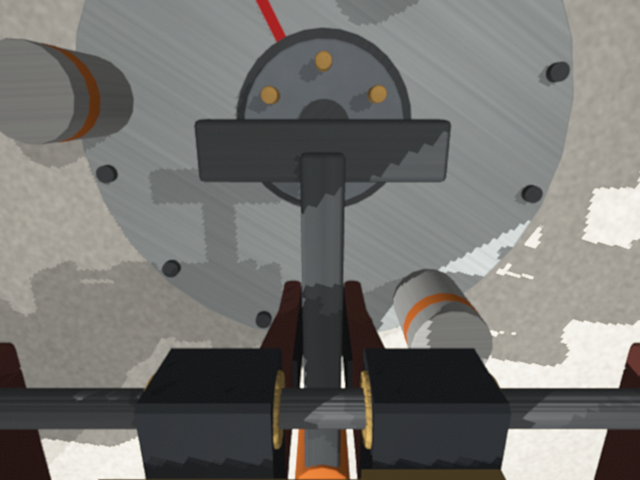

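```bash
python3 - <<'E'
from h import *
c=cam("wrist");s=bot.state();p=s["tool_pos"];R=Ro.from_euler("xyz",s["tool_rot"],degrees=True)
crop(c,230,30,190,100,4,"e_c.png")
q=[onz(c,b[0],.045) for b in blobs(c,(8,110,80),(28,255,255),(235,30,180,90),30)]
for b in q: print(b.round(4), R.inv().apply(b-p).round(4))
q=sorted(q,key=lambda b:R.inv().apply(b-p)[1]); 
L,M,Rr=q; ax=L+Rr-M; print("axis",ax.round(4),"tool",R.inv().apply(ax-p).round(4),"stud dir",np.degrees(np.arctan2(*(M-ax)[1::-1])),np.degrees(np.arctan2(*(L-Rr)[1::-1]))-90,np.linalg.norm(M-ax))
E
```

```text
[0.6336 0.0583 0.045 ] [0.1106 0.     0.079 ]
[0.6354 0.0229 0.045 ] [0.0933 0.0309 0.079 ]
[0.6022 0.0746 0.045 ] [ 0.0926 -0.0305  0.079 ]
axis [0.6039 0.0392 0.045 ] tool [0.0753 0.0004 0.079 ] stud dir 32.77701731284527 32.68688500018682 0.03533688841843139
```

View pics/e_c.png

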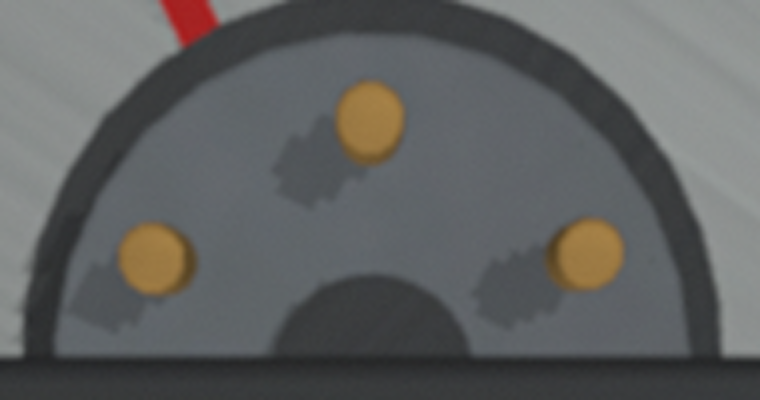

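```bash
python3 -m creep '[[[0.0025,0,0.02,0,0,-0.005,0.005],[0.0025,0,0.045,0,0,-0.005,0.005],[0.0025,0,0.06,0,0,-0.005,0.005],[0.0025,0,0.06,0,0,-0.005,0.005],[0.0025,0,0.06,0,0,-0.005,0.005]]]'
python3 - <<'E'
from h import *
c=cam("scene");crop(c,215,215,160,120,5,"f_s.png");c=cam("side");crop(c,155,170,190,140,4,"f_d.png")
s=bot.state();print(s["tool_pos"],s["tool_rot"],s["contact_force"],s["moment"])
E
```

```text
clock: 4.7
tool_pos: [0.5417, 0.0012, 0.0637]
tool_rot: [-179.9, 0.1, 32.4]
contact_force: [-0.0, -0.4, -4.3]
grip_width: 0.18
[0.54302992 0.00155258 0.06505308] [ 1.79957163e+02 -6.16604814e-02  3.24416654e+01] [ 0.59740242  0.56497758 -4.60150132] [-0.04175674  0.02158146 -0.02835872]
```

View pics/f_s.png

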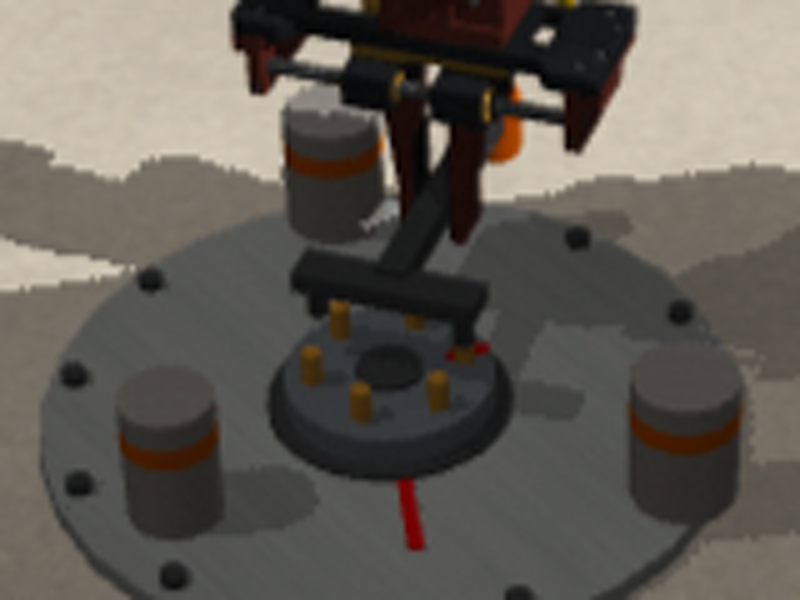

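View pics/f_d.png

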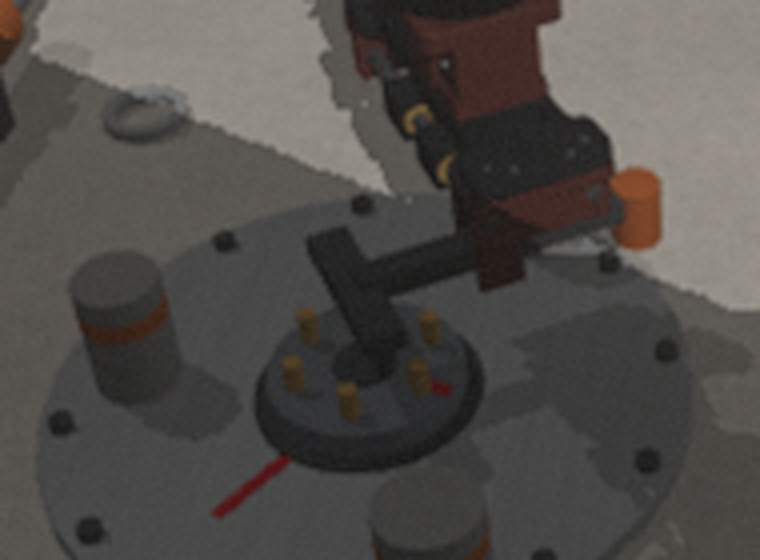

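```bash
python3 - <<'E'
from h import *
c=cam("scene")
P=lambda u,v,f,x,y: np.array([(u+.5)/f-.5+x,(v+.5)/f-.5+y])
for z in(.054,.057):
  a=onz(c,P(316,306,5,215,215),z);b=onz(c,P(464,345,5,215,215),z);print(a,b,(a+b)/2,np.linalg.norm(a-b),np.degrees(np.arctan2(*(b-a)[1::-1]))-90)
# cross-piece top corners z=feet+.03
for z in (.084,.086):
  q=np.array([onz(c,P(*p,5,215,215),z) for p in((302,258),(316,249),(487,292),(476,305))]);print(q.mean(0))
s=bot.state();print(s["tool_pos"],proj(c,[.6015,.0388,.055]))
E
```

```text
[0.61390818 0.00146217 0.054     ] [0.57850061 0.06897357 0.054     ] [0.59620439 0.03521787 0.054     ] 0.07623309656443493 27.67556881232865
[0.61604376 0.00467264 0.057     ] [0.58075713 0.07195346 0.057     ] [0.59840045 0.03831305 0.057     ] 0.07597272246241725 27.675568812328763
[0.59435613 0.03835476 0.084     ]
[0.59587629 0.04048379 0.086     ]
[0.54325553 0.00170059 0.06534511] [291.55929387 280.97644624]
```

```bash
python3 -m creep '[[[0.001,0,0.007,0,0,0,0.005],[0.001,0,0.014,0,0,0,0.005],[0.001,0,0.020,0,0,0,0.005],[0.001,0,0.020,0,0,0,0.005],[0.001,0,0.020,0,0,0,0.005]]]'
python3 - <<'E'
from h import *
c=cam("scene");crop(c,215,215,160,120,5,"g_s.png");c=cam("side");crop(c,155,170,190,140,4,"g_d.png")
s=bot.state();print(s["tool_pos"],s["tool_rot"],s["contact_force"],s["moment"])
E
```

```text
clock: 5.27
tool_pos: [0.5426, 0.0029, 0.0436]
tool_rot: [-180.0, 0.1, 32.5]
contact_force: [-0.6, 0.5, -3.1]
grip_width: 0.181
[0.54315186 0.00287101 0.0441093 ] [-1.79995507e+02  6.97367464e-03  3.25108664e+01] [-0.37448959 -0.50596367 -4.02352762] [-0.0418925  -0.03327293 -0.04783725]
```

View pics/g_s.png

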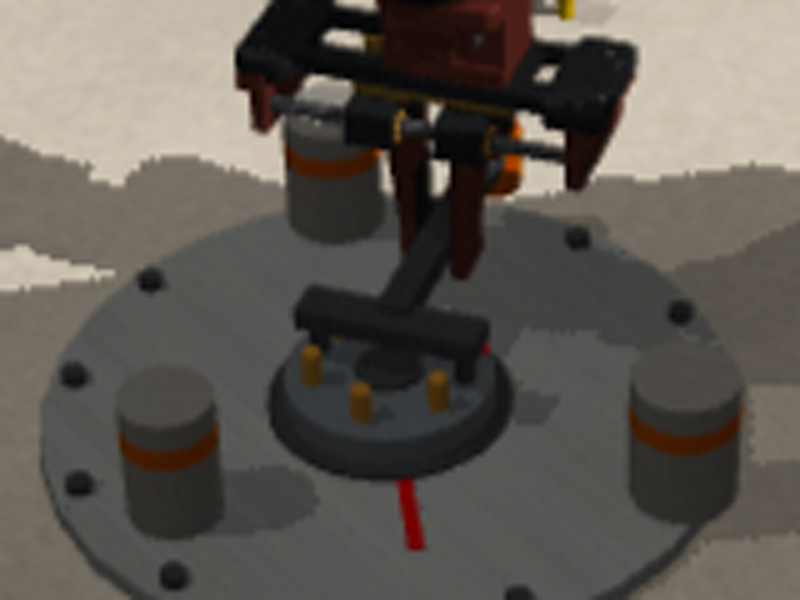

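View pics/g_d.png

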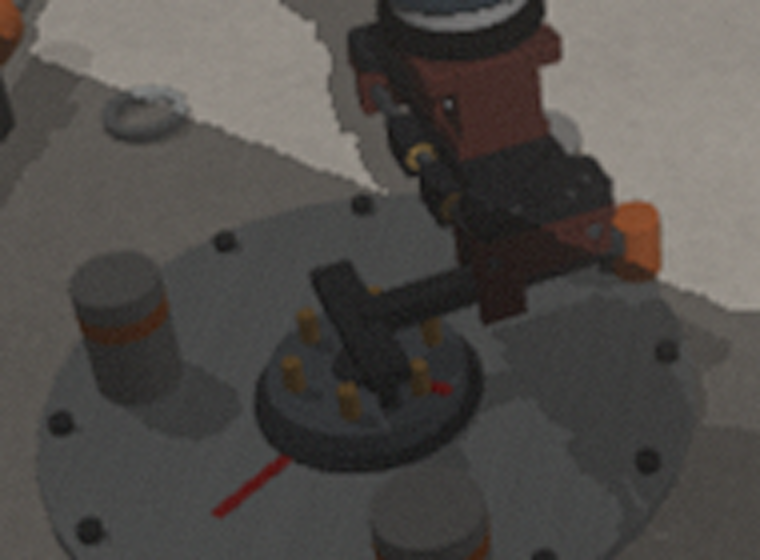

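```bash
python3 -m creep '[[[0.0002,-0.0049,0,0,0,0.07,0.005],[0.0007,-0.0097,0,0,0,0.14,0.005],[0.0015,-0.0145,0,0,0,0.21,0.005],[0.0027,-0.0192,0,0,0,0.28,0.005],[0.0042,-0.0238,0,0,0,0.35,0.005],[0.0060,-0.0283,0,0,0,0.42,0.005],[0.0082,-0.0327,0,0,0,0.49,0.005],[0.0106,-0.0369,0,0,0,0.56,0.005],[0.0106,-0.0369,0,0,0,0.56,0.005]]]'
python3 - <<'E'
from h import *
c=cam("scene");crop(c,215,215,160,120,5,"i_s.png")
s=bot.state();print(s["tool_pos"],s["tool_rot"],s["contact_force"],s["moment"])
p=s["tool_pos"];R=Ro.from_euler("xyz",s["tool_rot"],degrees=True);print(R.apply([.0704,0,0])+p)
E
```

```text
clock: 6.12
tool_pos: [0.5333, 0.0401, 0.0446]
tool_rot: [180.0, -0.1, 0.3]
contact_force: [1.9, -0.3, -3.7]
grip_width: 0.179
[0.53315161 0.03985642 0.04460291] [ 1.79999210e+02 -1.04195975e-01  5.30782876e-01] [ 1.38411362  0.64618576 -4.38709255] [-0.08815568 -0.34069148  0.0609153 ]
[0.60354847 0.04050859 0.04473093]
```

View pics/i_s.png

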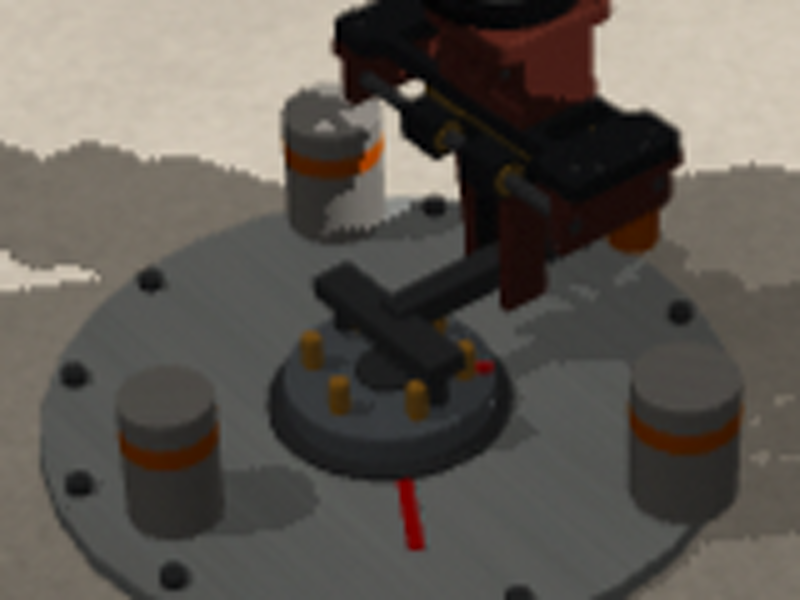

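```bash
python3 -m creep '[[[0.0002,-0.0045,0,0,0,0.07,0.005],[0.0004,-0.0092,0,0,0,0.14,0.005],[0.0010,-0.0138,0,0,0,0.21,0.005],[0.0020,-0.0183,0,0,0,0.28,0.005],[0.0034,-0.0228,0,0,0,0.35,0.005],[0.0052,-0.0273,0,0,0,0.42,0.005],[0.0072,-0.0317,0,0,0,0.49,0.005],[0.0096,-0.0359,0,0,0,0.56,0.005],[0.0123,-0.0399,0,0,0,0.63,0.005],[0.0129,-0.0408,0,0,0,0.645,0.005],[0.0129,-0.0408,0,0,0,0.645,0.005],[0.0129,-0.0408,0,0,0,0.645,0.005]]]'
python3 - <<'E'
from h import *
c=cam("scene");crop(c,215,215,160,120,5,"j_s.png")
c=cam("wrist");cv2.imwrite("pics/j_w.png",c["frame"][:,:,::-1])
s=bot.state();print(s["tool_pos"],s["tool_rot"],s["contact_force"],s["moment"],s["joint_pos"])
p=s["tool_pos"];R=Ro.from_euler("xyz",s["tool_rot"],degrees=True);print(R.apply([.0704,0,0])+p)
E
```

```text
clock: 7.17
tool_pos: [0.5471, 0.0807, 0.0449]
tool_rot: [-179.8, -0.2, -36.3]
contact_force: [5.0, 1.7, -5.0]
grip_width: 0.181
[0.54704817 0.08062348 0.04486352] [-179.831399     -0.18702684  -36.34088645] [ 5.36754955  0.87297304 -5.1894079 ] [ 0.2673023  -0.87473186  0.51899241] [ 7.15430700e+00  3.34427899e+01  1.08065548e+02 -1.03726480e-02
  3.82399401e+01  1.33503051e+02]
[0.60375546 0.03890549 0.04509332]
```

View pics/j_s.png

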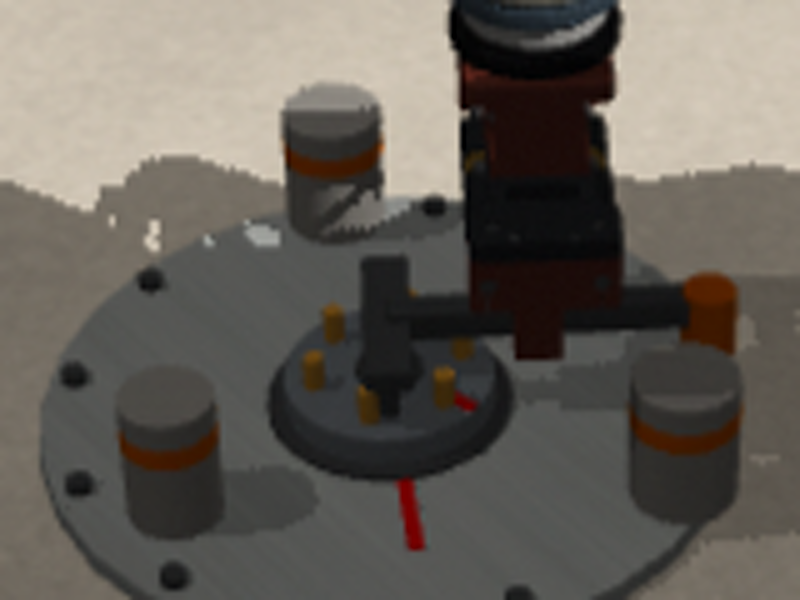

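View pics/j_w.png

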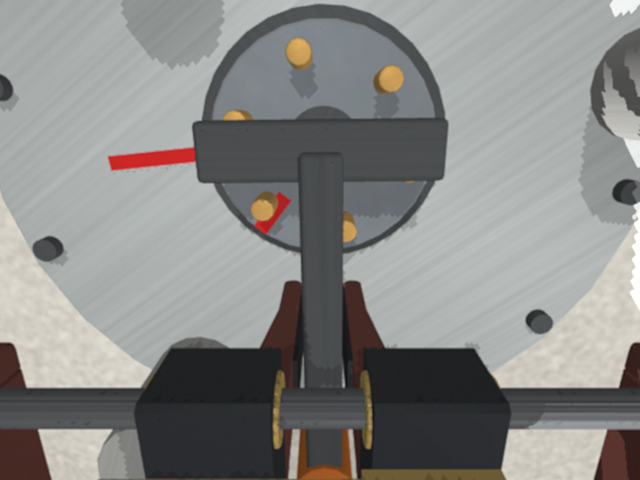

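```bash
python3 -m creep '[[[0.0002,0.0056,0,0,0,-0.08,0.005],[0.0002,0.0056,0,0,0,-0.08,0.005],[0.0002,0.0056,-0.012,0,0,-0.08,0.005],[0.0002,0.0056,-0.026,0,0,-0.08,0.005],[0.0002,0.0056,-0.035,0,0,-0.08,0.005],[0.0014,0.0140,-0.035,0,0,-0.20,0.005],[0.0036,0.0221,-0.035,0,0,-0.32,0.005],[0.0067,0.0300,-0.035,0,0,-0.44,0.005],[0.0107,0.0374,-0.035,0,0,-0.56,0.005],[0.0156,0.0443,-0.035,0,0,-0.68,0.005],[0.0213,0.0505,-0.035,0,0,-0.80,0.005],[0.0278,0.0560,-0.035,0,0,-0.92,0.005],[0.0348,0.0607,-0.035,0,0,-1.04,0.005],[0.0423,0.0646,-0.035,0,0,-1.16,0.005],[0.0482,0.0668,-0.035,0,0,-1.25,0.005],[0.0513,0.0678,-0.035,0,0,-1.295,0.005],[0.0513,0.0678,-0.035,0,0,-1.295,0.005],[0.0513,0.0678,-0.035,0,0,-1.295,0.005]]]'
python3 - <<'E'
from h import *
c=cam("scene");crop(c,215,215,160,120,5,"k_s.png")
for b in blobs(c,(8,110,50),(28,255,255),(265,265,55,50),6): print(b[0])
c=cam("wrist");cv2.imwrite("pics/k_w.png",c["frame"][:,:,::-1])
s=bot.state();print(s["tool_pos"],s["tool_rot"],s["contact_force"],s["moment"],s["joint_pos"])
p=s["tool_pos"];R=Ro.from_euler("xyz",s["tool_rot"],degrees=True);print(R.apply([.0704,0,0])+p)
for b in blobs(c,(8,110,80),(28,255,255),(225,0,200,118),30): print(b[0],onz(c,b[0],.045),R.inv().apply(onz(c,b[0],.045)-p))
E
```

```text
clock: 8.77
tool_pos: [0.5458, -0.0045, 0.0798]
tool_rot: [180.0, -0.0, 37.5]
contact_force: [-0.1, -0.5, -4.1]
grip_width: 0.178
[295.84848485 276.39393939]
[281.42857143 279.25      ]
[306.875 282.625]
[277.32258065 288.48387097]
[303.4375 291.75  ]
[288.22857143 295.14285714]
[ 0.54555018 -0.00427693  0.07949873] [-1.79997769e+02 -4.79685313e-03  3.75683315e+01] [-0.27895534  0.3367396  -3.43825575] [-0.00072692 -0.06862251  0.06194724] [-1.70171977e+00  2.96896926e+01  1.08358712e+02  7.12620902e-03
  4.19492941e+01  5.07246487e+01]
[0.6013511  0.03864645 0.07950463]
[321.55961071  54.73965937] [0.63147088 0.06133209 0.045     ] [0.10810245 0.00038434 0.03450777]
[387.6566416   94.58897243] [0.63678606 0.02648944 0.045     ] [0.09107159 0.03124227 0.03450514]
[256.84172662  97.65467626] [0.59841426 0.0741038  0.045     ] [ 0.08968789 -0.02989371  0.03450741]
```

View pics/k_s.png

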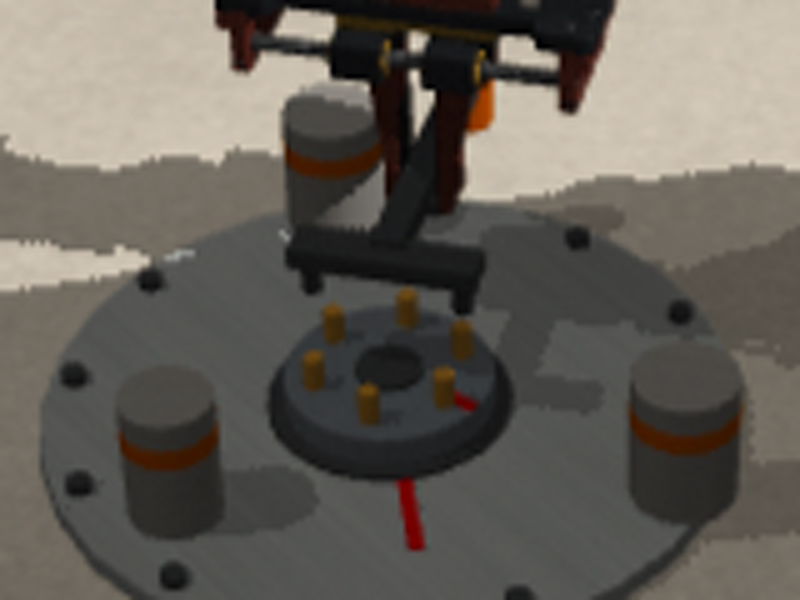

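View pics/k_w.png

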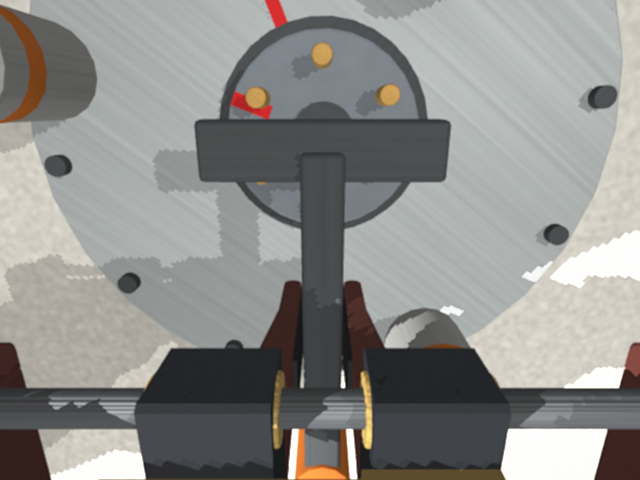

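```bash
python3 -m creep '[[[0.001,0.0005,0.008,0,0,0,0.005],[0.001,0.0005,0.017,0,0,0,0.005],[0.001,0.0005,0.026,0,0,0,0.005],[0.001,0.0005,0.035,0,0,0,0.005],[0.001,0.0005,0.035,0,0,0,0.005],[0.001,0.0005,0.035,0,0,0,0.005]]]'
python3 - <<'E'
from h import *
c=cam("side");crop(c,155,170,190,140,4,"l_d.png")
s=bot.state();print(s["tool_pos"],s["tool_rot"],s["contact_force"],s["moment"])
E
```

```text
clock: 9.37
tool_pos: [0.5459, -0.0042, 0.043]
tool_rot: [-179.9, 0.1, 37.7]
contact_force: [0.8, -1.0, -4.1]
grip_width: 0.177
[ 0.54651106 -0.00426283  0.04361589] [-1.79961149e+02  4.77369508e-02  3.76588145e+01] [-0.67276844  0.16388724 -3.93336449] [-0.05350199 -0.04013882  0.04431212]
```

View pics/l_d.png

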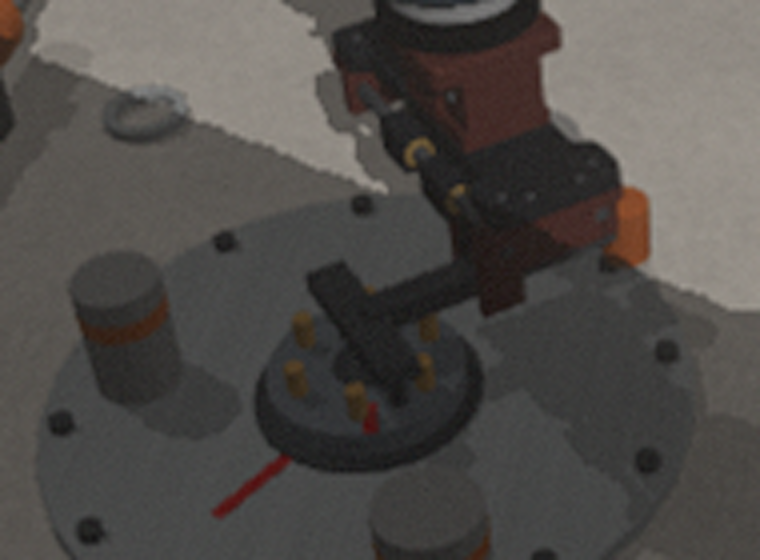

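```bash
python3 -m creep '[[[0.0002,-0.0049,0,0,0,0.07,0.005],[0.0007,-0.0098,0,0,0,0.14,0.005],[0.0015,-0.0147,0,0,0,0.21,0.005],[0.0027,-0.0195,0,0,0,0.28,0.005],[0.0043,-0.0241,0,0,0,0.35,0.005],[0.0061,-0.0287,0,0,0,0.42,0.005],[0.0083,-0.0331,0,0,0,0.49,0.005],[0.0107,-0.0374,0,0,0,0.56,0.005],[0.0135,-0.0415,0,0,0,0.63,0.005],[0.0166,-0.0454,0,0,0,0.70,0.005],[0.0199,-0.0490,0,0,0,0.77,0.005],[0.0234,-0.0524,0,0,0,0.84,0.005],[0.0272,-0.0556,0,0,0,0.91,0.005],[0.0312,-0.0585,0,0,0,0.98,0.005],[0.0312,-0.0585,0,0,0,0.98,0.005]]]'
python3 - <<'E'
from h import *
c=cam("wrist");cv2.imwrite("pics/m_w.png",c["frame"][:,:,::-1])
s=bot.state();print(s["tool_pos"],s["tool_rot"],s["contact_force"],s["moment"])
p=s["tool_pos"];R=Ro.from_euler("xyz",s["tool_rot"],degrees=True);print(R.apply([.0704,0,0])+p)
E
```

```text
clock: 10.67
tool_pos: [0.5367, 0.0613, 0.0447]
tool_rot: [-180.0, -0.1, -18.6]
contact_force: [0.7, -0.9, -3.2]
grip_width: 0.179
[0.53645646 0.06118252 0.04462718] [-1.79974068e+02 -7.50957958e-02 -1.83967781e+01] [ 0.78612581 -1.56217699 -3.27237719] [-0.23073621 -0.19467502 -0.02051489]
[0.60325852 0.0389646  0.04471945]
```

View pics/m_w.png

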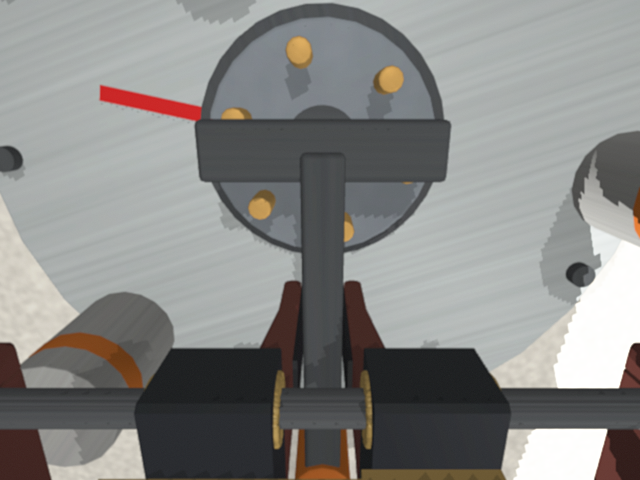

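```bash
python3 -m creep '[[[0,-0.0014,0,0,0,0.02,0.005],[0,-0.0028,0,0,0,0.04,0.005],[0.0001,-0.0042,0,0,0,0.06,0.005],[0.0002,-0.0056,0,0,0,0.08,0.005],[0.0002,-0.0056,0,0,0,0.08,0.005]]]'
python3 - <<'E'
from h import *
s=bot.state();print(s["tool_pos"],s["tool_rot"],s["contact_force"],s["moment"])
E
python3 -m creep '[[[0,-0.0014,0,0,0,0.02,0.005],[0.0001,-0.0028,0,0,0,0.04,0.005],[0.0001,-0.0028,0,0,0,0.04,0.005]]]'
python3 - <<'E'
from h import *
s=bot.state();print(s["tool_pos"],s["tool_rot"],s["contact_force"],s["moment"])
c=cam("wrist");cv2.imwrite("pics/n_w.png",c["frame"][:,:,::-1])
c=cam("scene");crop(c,215,215,160,120,5,"n_s.png")
E
```

```text
clock: 11.13
tool_pos: [0.5385, 0.0663, 0.0445]
tool_rot: [-180.0, -0.1, -23.1]
contact_force: [4.0, -4.6, -2.3]
grip_width: 0.181
[0.53849575 0.06625213 0.04445313] [-1.79984843e+02 -8.23507693e-02 -2.31372916e+01] [ 3.97529997 -4.56980778 -2.29238261] [-0.72414949 -0.68046551  0.26581316]
clock: 11.38
tool_pos: [0.5388, 0.0672, 0.0441]
tool_rot: [179.8, -0.0, -25.3]
contact_force: [1.7, -14.3, -3.5]
grip_width: 0.181
[0.53875779 0.06715081 0.04406077] [ 1.79841553e+02 -4.08614116e-02 -2.53081846e+01] [  1.74203176 -14.30800463  -3.53955766] [-2.37356378 -0.56397362  0.71814506]
```

View pics/n_w.png

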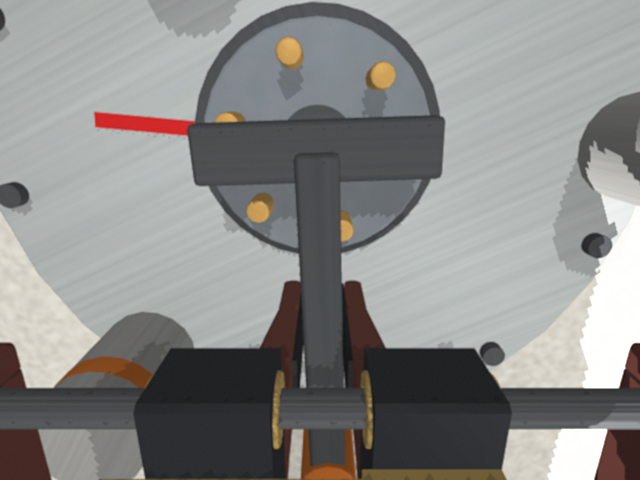

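View pics/n_s.png

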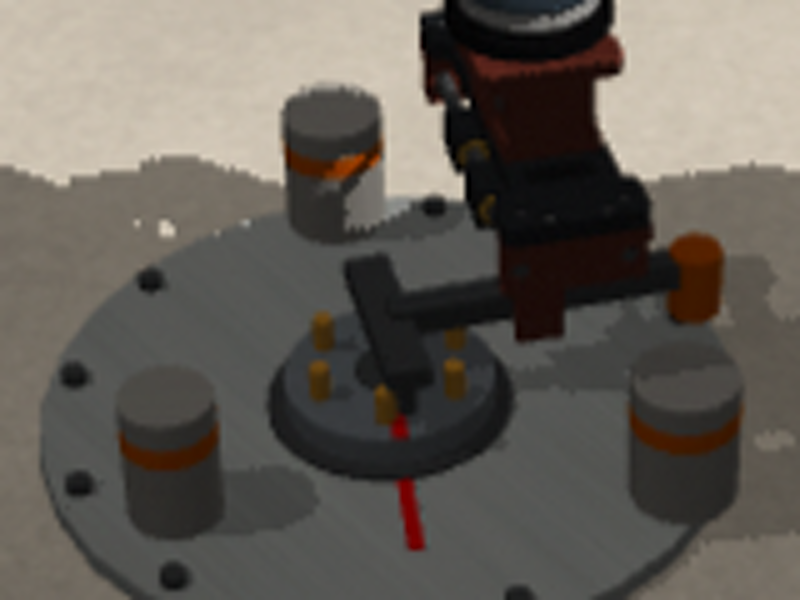

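Red lines meet at scene crop (400,430) and the wrench force rises, so the ring is at the stop. Next I check the free bench for the set-down.

```bash
python3 - <<'E'
from h import *
c=cam("scene")
for n,lo,hi,r in(("y",(22,120,80),(35,255,255),(295,170,60,55)),("b",(105,120,60),(130,255,255),(255,150,60,45)),("green",(45,120,50),(80,255,255),(200,170,60,50))):
    for b in blobs(c,lo,hi,r,20):
        x,y,w,h=b[2][:4];print(n,b[1],[onz(c,q,.02)[:2].round(3).tolist() for q in((x,y+h),(x+w,y),(x+w,y+h),(x,y))])
for y in(-.17,-.26):
  for x in(.42,.62): print(x,y,proj(c,[x,y,0]).round())
cv2.imwrite("pics/o_s.png",c["frame"][:,:,::-1])
E
```

```text
b 203 [[0.357, -0.441], [0.16, -0.495], [0.262, -0.362], [0.261, -0.58]]
green 127 [[0.514, -0.456], [0.39, -0.485], [0.446, -0.399], [0.461, -0.545]]
0.42 -0.17 [300. 234.]
0.62 -0.17 [238. 262.]
0.42 -0.26 [280. 220.]
0.62 -0.26 [220. 246.]
```

View pics/o_s.png

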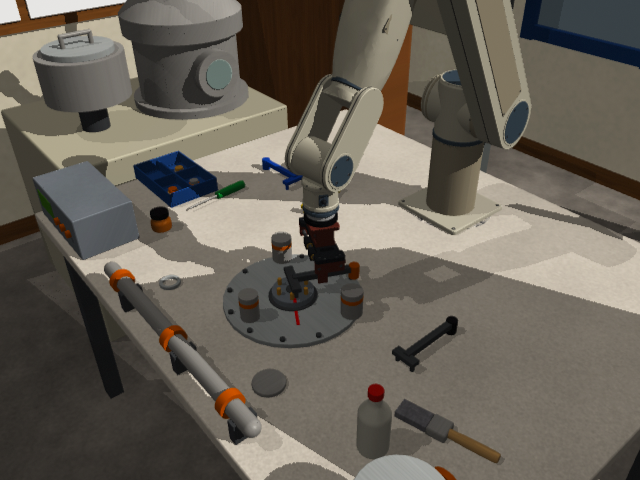

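```bash
python3 -m creep '[[[0.0002,0.005,0,0,0,-0.07,0.005],[0.0007,0.0098,0,0,0,-0.14,0.005],[0.0007,0.0098,0,0,0,-0.14,0.005],[0.0007,0.0098,-0.012,0,0,-0.14,0.005],[0.0007,0.0098,-0.03,0,0,-0.14,0.005],[0.0007,0.0098,-0.055,0,0,-0.14,0.005],[0.0007,0.0098,-0.08,0,0,-0.14,0.005],[0.0007,0.0098,-0.08,0,0,-0.14,0.005]]]'
python3 - <<'E'
from h import *
s=bot.state();print(s["tool_pos"],s["tool_rot"],s["contact_force"])
print(rel([.53,-.22,.125],5))
c=cam("scene");crop(c,215,215,160,120,5,"p_s.png")
S=np.array([onz(c,b[0],.041) for b in blobs(c,(8,110,50),(28,255,255),(265,265,55,50),8)])
C=S.mean(0);print(len(S),C,(np.degrees(np.arctan2(*(S-C)[:,1::-1].T))%60).round(1))
E
```

```text
clock: 12.2
tool_pos: [0.5382, 0.0605, 0.129]
tool_rot: [-179.8, -0.4, -17.5]
contact_force: [1.4, -0.5, -3.6]
grip_width: 0.178
[0.53823146 0.06052217 0.12903128] [-179.81232028   -0.39030139  -17.46973721] [ 1.41898918 -0.53729025 -3.58581642]
(array([0.0764, 0.2701, 0.004 ]), -0.3922)
6 [0.60048391 0.03891453 0.041     ] [51.7 51.  51.1 51.4 51.5 51. ]
```

View pics/p_s.png

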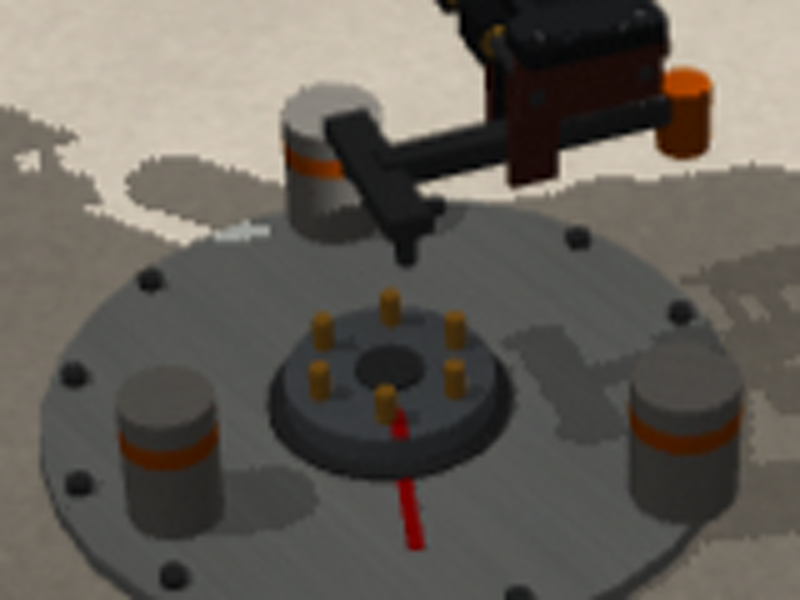

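Stud angle is 51.3° mod 60 in the world frame. With lid yaw -0.6° the turn is about 2.007 rad, and the red lines are collinear. The ring is at its stop.

```bash
python3 -m creep '[[[0.006,0.020,0,0,0,-0.03,0.005],[0.014,0.050,0,0,0,-0.07,0.005],[0.023,0.082,0,0,0,-0.12,0.005],[0.032,0.114,0,0,0,-0.165,0.005],[0.041,0.146,0,0,0,-0.21,0.005],[0.05,0.178,0,0,0,-0.26,0.005],[0.059,0.21,0,0,0,-0.305,0.005],[0.067,0.238,0,0,0,-0.345,0.005],[0.073,0.258,0.004,0,0,-0.375,0.005],[0.0764,0.27,0.004,0,0,-0.392,0.005],[0.0764,0.27,0.030,0,0,-0.392,0.005],[0.0764,0.27,0.055,0,0,-0.392,0.005],[0.0764,0.27,0.08,0,0,-0.392,0.005],[0.0764,0.27,0.095,0,0,-0.392,0.005],[0.0764,0.27,0.1,0,0,-0.392,0.005],[0.0764,0.27,0.1,0,0,-0.392,0.005],[0.0764,0.27,0.1,0,0,-0.392,0.005]]]'
python3 - <<'E'
from h import *
s=bot.state();print(s["tool_pos"],s["tool_rot"],s["contact_force"],s["moment"])
c=cam("scene");crop(c,215,190,120,90,6,"q_s.png")
c=cam("side");crop(c,240,130,140,105,5,"q_d.png")
E
```

```text
clock: 13.67
tool_pos: [0.5276, -0.2205, 0.0239]
tool_rot: [-180.0, 0.0, 5.1]
contact_force: [-0.0, 0.1, -3.9]
grip_width: 0.179
[ 0.52762253 -0.22051103  0.02387879] [-1.79970705e+02  4.60976457e-02  5.09357877e+00] [-0.03247513  0.13437913 -3.8660724 ] [ 0.02397348 -0.03255523  0.00252034]
```

View pics/q_s.png

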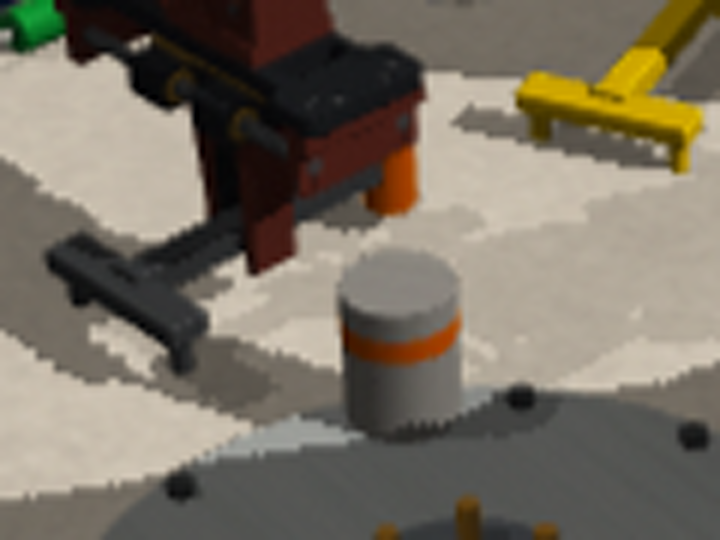

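View pics/q_d.png

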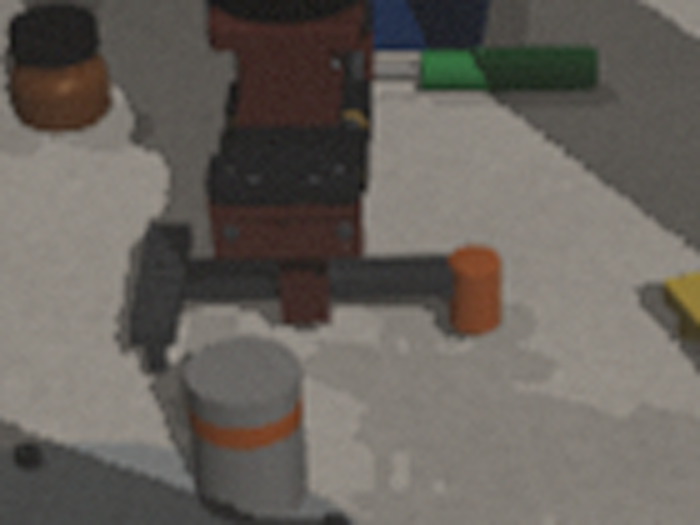

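Clear bench below the wrench. It hangs level about 14 mm up, so I lower it gently.

```bash
python3 -m creep '[[[0,0,0.004,0,0,0,0.005],[0,0,0.008,0,0,0,0.005],[0,0,0.011,0,0,0,0.005],[0,0,0.0125,0,0,0,0.005],[0,0,0.0135,0,0,0,0.005],[0,0,0.0135,0,0,0,0.005],[0,0,0.0135,0,0,0,0.005]]]'
python3 - <<'E'
from h import *
s=bot.state();print(s["tool_pos"],s["tool_rot"],s["contact_force"],s["moment"])
E
```

```text
clock: 14.35
tool_pos: [0.5278, -0.2208, 0.0106]
tool_rot: [-180.0, 0.0, 5.1]
contact_force: [0.8, -0.1, -3.7]
grip_width: 0.178
[ 0.5277677  -0.220774    0.01063973] [-1.79996086e+02  4.74119770e-03  5.11350072e+00] [ 0.82006122 -0.07517468 -3.65337785] [ 0.05231364 -0.02812201  0.02275995]
```

```bash
python3 -m creep '[[[0,0,0.0005,0,0,0,0.005],[0,0,0.001,0,0,0,0.005],[0,0,0.0014,0,0,0,0.005],[0,0,0.0014,0,0,0,0.005],[0,0,0.0014,0,0,0,0.005]]]'
python3 - <<'E'
from h import *
s=bot.state();print(s["tool_pos"],s["contact_force"],s["moment"])
E
```

```text
clock: 14.77
tool_pos: [0.5279, -0.2208, 0.0095]
tool_rot: [180.0, -0.0, 5.1]
contact_force: [-1.2, 1.1, -0.3]
grip_width: 0.179
[ 0.52786645 -0.22082844  0.00952098] [-1.23223513  1.13449232 -0.26763181] [ 0.080405    0.11277424 -0.00159964]
```

```bash
python3 -m creep '[[[0,0,0.0003,0,0,0,0.005],[0,0,0.0003,0,0,0,0.012],[0,0,0.0003,0,0,0,0.02],[0,0,0.0003,0,0,0,0.035],[0,0,0.0003,0,0,0,0.05],[0,0,0.0003,0,0,0,0.05],[0,0,0.0003,0,0,0,0.05],[0,0,-0.01,0,0,0,0.05],[0,0,-0.035,0,0,0,0.05],[0,0,-0.07,0,0,0,0.05],[0,0,-0.105,0,0,0,0.05],[0,0,-0.14,0,0,0,0.05],[0,0,-0.16,0,0,0,0.05],[0,0,-0.16,0,0,0,0.05]]]'
python3 - <<'E'
from h import *
s=bot.state();print(s["tool_pos"],s["contact_force"],s["grip_width"])
c=cam("wrist");cv2.imwrite("pics/r_w.png",c["frame"][:,:,::-1])
c=cam("scene");crop(c,200,170,200,150,4,"r_s.png")
S=np.array([onz(c,b[0],.041) for b in blobs(c,(8,110,50),(28,255,255),(265,265,55,50),8)])
C=S.mean(0);print(len(S),C,(np.degrees(np.arctan2(*(S-C)[:,1::-1].T))%60).round(1))
c=cam("side");cv2.imwrite("pics/r_d.png",c["frame"][:,:,::-1])
E
```

```text
clock: 15.93
tool_pos: [0.5306, -0.222, 0.175]
tool_rot: [179.7, -0.5, 5.1]
contact_force: [1.2, 0.1, -0.8]
grip_width: 0.571
[ 0.53061496 -0.221996    0.17503923] [ 1.20224935  0.1468921  -0.7966729 ] 0.5712065661725308
6 [0.60041184 0.03884084 0.041     ] [51.8 50.2 50.4 51.5 51.4 50.9]
```

View pics/r_w.png

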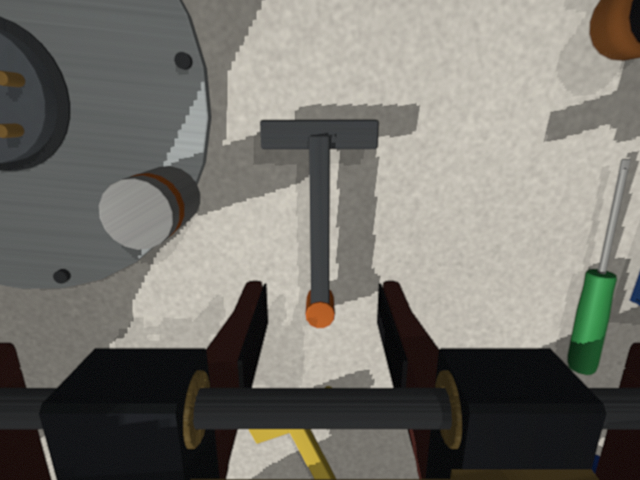

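View pics/r_s.png

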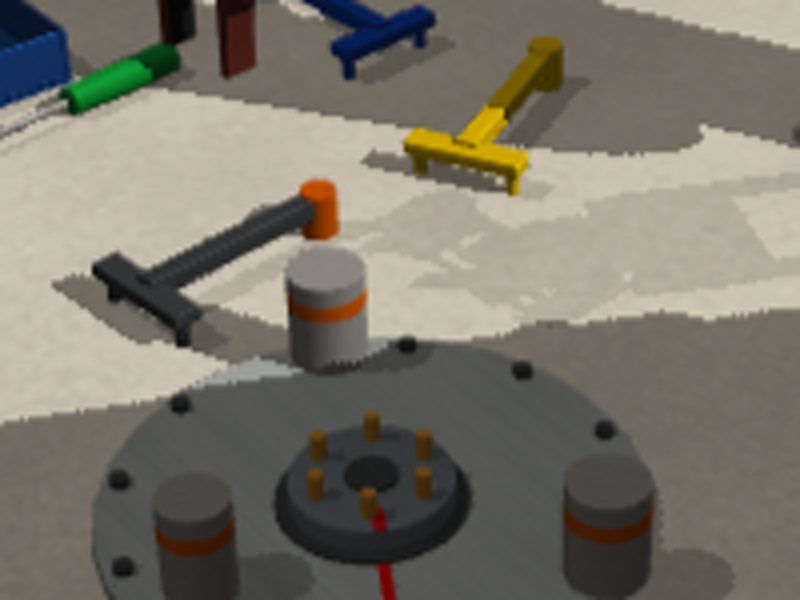

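View pics/r_d.png

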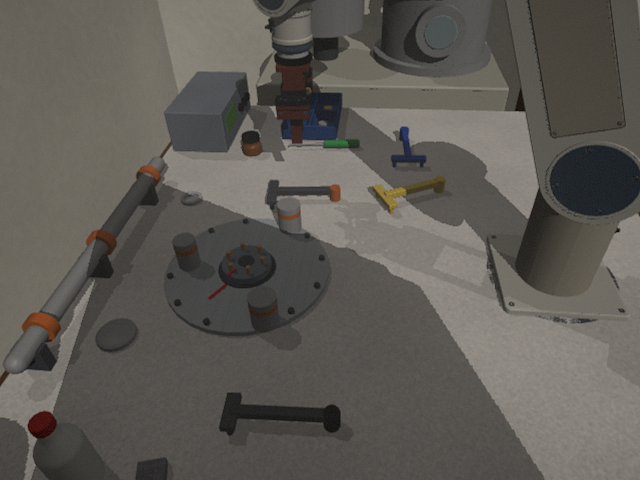

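The wrench lies flat beside the lid, the red lines meet, and the black wrench at side (285,413) has not moved.

```bash
python3 -m creep '[[[0,0,0,0,0,0,0.05],[0,0,0,0,0,0,0.05],[0,0,0,0,0,0,0.05],[0,0,0,0,0,0,0.05]]]' && python3 -c "
from station import bot
print(bot.hand_in())"
```

```text
clock: 16.42
tool_pos: [0.5273, -0.2206, 0.1682]
tool_rot: [-179.9, 0.1, 5.1]
contact_force: [-1.3, -0.7, -0.9]
grip_width: 0.57
the job is handed in; nothing more can be done
None
```

I tightened the ring to its stop with the orange-ended wrench in two strokes. Between them I lifted the wrench clear of the studs, swung it back about 74° and seated it again. I then lowered it until the bench took its weight, released it flat beside the lid, and handed in at 16.4 s.

**Last checks:**
- **Ring:** the studs measured about 51° (mod 60) in the world frame, which is a ring turn of about 2.01 rad against the 2.007 stop. The red lines meet in the scene view.
- **Forces:** the highest reading I saw was about 14 N, when the ring reached its stop.
- **Wrenches:** the orange-ended one is flat and clear of the lid. The black-ended one looks unmoved.

**Disagreements, all small:**
- The cameras put the lid axis within about 4 mm of each other.
- The wrench slipped about 2° in the grip at the stop, which changed nothing.
- Single stud angles in the last picture scattered between 50.2° and 51.8°.

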